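Hang the hairbrush in the snap hook

ROBOT

A 6-joint arm with a two-finger parallel gripper is mounted at the origin on the work surface. World frame = base frame: x ahead of the robot, y to its left, z up, the work surface at z = 0. Lengths are in m, angles in rad, forces in N, time in s.
With the tool pointing down it reaches from about 0.4 to 0.925 m from the base axis. Payload 12.5 kg.
Tool frame: the origin (TCP) lies at the very end of the fingers, on their centre line; the grasp point (between the pads) lies manip.pinch_z behind it (manip.pinch_z is the distance from the TCP to the grasp point, in m); z points along the fingers, y is the line along which they close (so a half turn about z gives the same grasp; the last joint's range is limited). The gripper opens to 95 mm and grips with 3 to 60 N. Pads are 20 mm wide; open, the fingers measure 119 mm over their backs; the gripper's body (75 mm by 180 mm) begins 59 mm behind the grasp point.
Start: joints at [-1.364, 0.491, 1.559, -0, 1.092, -0.106], TCP at [0.192, -0.595, 0.215] pointing down, gripper open.
Joint ranges: [-3.1, 3.1], [-0.84, 2.19], [0.05, 2.79], [-1.13, 4.28], [0.06, 2.93], [-2.69, 2.69]. Speed limits (rad/s): [2.22, 2.22, 2.79, 3.14, 3.14, 3.14].

INTERFACE

Orientations are given as a unit quaternion [x, y, z, w].
In Python, from cell import manip gives the robot as it stands. The module is installed in compiled form; this text tells all that it offers. Calls block until the motion is done:
- manip.move_ptp(position, orientation): joint-space move of the TCP to a pose.
- manip.line_to(position, vel=0.15, rotation=None, contact_N=None): straight line of the TCP; rotation=None keeps the orientation; vel is the mean speed in m/s. With contact_N (N) it stops when the force on the tool has changed by that much, and returns True; else False.
- manip.set_joints(angles): joint-space move.
- manip.gripper_to(opening): finger opening in m; the grip force is fixed at half the most; returns when the fingers have stopped.
- manip.pause(seconds).
- manip.inverse_kinematics(position, orientation): joint angles nearest the present ones, or None.
- manip.observe(): the state.
- manip.read_camera(name): name is "scene" or "top" or "wrist"; returns a dict with "color" (400x640x3 uint8, red, green, blue), "fx", "fy", "cx", "cy" (pixels), "extrinsics" (4x4, takes a point from camera to world coordinates); the wrist camera has in their place "mount" (4x4, takes a point from camera to tool coordinates, whose origin is the TCP and whose axes are the flange's). Camera axes: x right, y up, looking along -z (the intrinsics and any distortion apply to the point x, -y, -z); pixel columns grow to the right and rows downward; lengths in m; the calibration is good to about 2 mm. A picture is of the moment at which its call begins: read the wrist's pose just before it. There is no depth.
A pose or a line that the arm cannot do raises manip.PlanningError and nothing moves.
- manip.sign_off(): hands the job in; it is judged then, once.
The state is a dict: "time_s": time; "qpos": joint angles; "qd": joint speeds; "joint_torque": joint torques, N m; "tcp_pos": TCP position; "tool_rot": TCP orientation; "ft_force": force on the tool from outside, world axes, zero at the start; "ft_torque": the same for the moment, N m; "grip_width": finger opening in m; "grasp_force": force on a finger pad.
Only numpy, scipy, OpenCV 4.12 (cv2) and the standard library are available. Lean on these libraries where they do the work, as an engineer would, in place of code of your own. Each camera call takes 0.05 s, during which the arm holds its last target. There are 200 camera calls.

TASK

Pick up the wooden hairbrush and hang it by its brass ring in the snap hook on the black styling stand: slip the ring over the hook's nose and press the sprung gate inward with the ring, gently, because the hook hangs on a telescopic tube and a soft sprung rod and gives way as you press, and stop pressing as soon as the ring is past and the gate has snapped shut. Then let go and leave the brush hanging still, upright below the hook, without disturbing the other things on the counter.

Things in the scene. Friction and masses are not known exactly. Their poses are not given: they have to be found in the camera images.
- brush_grip (a point): Grip point of the wooden-handled hairbrush, mid-height on its straight handle (22 x 22 mm square, from 37 mm behind this point to 52 mm ahead), 11 mm above the counter as it lies. Brush axes: x along the handle to the ring, z the bristle side (up as it lies). Grip firmly, about 80 N, or the handle may pivot in the fingers.
- ring (a point): Centre of the brass ring fixed rigidly at the handle's end, 68 mm ahead of brush_grip along the brush's x, same height. It lies flat in the brush's x-y plane: 23 mm inner, 33 mm outer diameter, 5 mm round wire.
- brush: The hairbrush, 190 mm long, about 100 g, lying on its flat back, bristles up; origin on its underside 11 mm below brush_grip, same axes. The head, 56 mm wide and 30 mm high, lies 32 to 107 mm behind brush_grip (-x). Centre of mass about 40 mm behind brush_grip.
- hook: Steel snap hook of 8 mm bar, z up, mouth open upward between the nose (upright bar, 18 mm to -x of the origin) and the spine (18 mm to +x); inner floor 42 mm below the origin. The free side, where the brush handle belongs, is -x. It hangs on a telescopic drop tube and a sprung rod, both of which give way straight down when it is pressed (see hook_mouth).
- hook_mouth (a point): The hook's origin and axes: middle of the mouth, on the shut gate's axis, 255 to 300 mm up. Pressed with 2 N or so the telescopic tube slips down to its stop (0 to 45 mm left, differs each time) and stays there; besides, the sprung, damped rod gives about 10 mm per N (70 mm at most) and rises again. So judge by force and gate, not by depth. After the snap ease the load off.
- nose_tip (a point): Top of the hook's nose, 16 mm above and 18 mm to -x of hook_mouth. It must come up through the ring. Best with the brush level and its x along the hook's x, ring centre 2 to 5 mm further to -x than the nose, so that the ring's far side lands near the gate's free end.
- gate (a joint): Angle of the brass sprung gate, rad: 0 shut (level across the mouth), 1.2 at most. A 6 mm bar hinged at the spine, 14 mm to +x of hook_mouth; its free end meets the nose. Pressed it swings down into the hook and springs back. Near its free end it takes about 3 to 6 N and lets the ring by at 0.5 to 1 rad; nearer the hinge much more.
- stand: Black styling stand, fixed; origin on the counter below hook_mouth, same axes. Post 60 mm to +x, 120 mm to -y of the origin, 420 mm high; from its top an arm runs to a guide tube over the hook's spine, lower end 365 mm up. Base plate 130 x 160 mm round the post. A padded backrest (70 mm wide, 45 to 130 mm up, front face 10 mm to +x) steadies a hanging brush. Hair straightener in a cup 195 mm to -y, 285 mm high.
- tray: Glass perfume tray, fixed, 150 x 240 mm, 16 mm high; origin at the centre of its underside.
- jar: Leave alone: orange ceramic jar with lid, 84 mm across, 110 mm tall; origin at the centre of its underside
- perfume_round: Leave alone: round amber perfume bottle, 40 mm across, 96 mm tall, standing on the glass tray; origin at the centre of its underside
- perfume_square: Leave alone: square clear perfume bottle, 34 x 48 mm, 94 mm tall, standing on the glass tray; origin at the centre of its underside
- tumbler: Leave alone: white ceramic tumbler, 72 mm across, 95 mm tall; origin at the centre of its underside
- soap_dish: Leave alone: terracotta soap dish with a bar of soap, 85 x 125 mm, 29 mm tall; origin at the centre of its underside
- lotion: Leave alone: white lotion bottle, 58 mm across, 160 mm tall; origin at the centre of its underside
Not all that is in view belongs to the job. There is more than one size of the brush; the one meant has the size given above.

How it is judged:
On the way, in this order (a step that is already met when the one before it is completed fails the run):
1. the brush is lifted clear of the counter (height (world z) of ring above 0.12 m), for 0.1 s.
2. the ring, over the nose, presses the gate inward (value of joint gate above 0.25 rad and distance between ring and hook_mouth below 0.05 m).
3. the ring is through and the gate has snapped shut behind it (z of ring in the frame of hook_mouth between -0.085 and -0.008 m and x of ring in the frame of hook_mouth between -0.045 and 0.025 m and y of ring in the frame of hook_mouth between -0.02 and 0.02 m and value of joint gate below 0.1 rad), for 0.2 s.
At the end, for the whole second after the job is handed in: The ring hangs on the floor of the hook (ring centre 35 to 75 mm below hook_mouth, within 30 mm of it along x and 20 mm along y), the gate is shut (under 0.1 rad), the brush hangs ring-up within 0.3 rad of vertical and still (under 0.06 m/s and 0.6 rad/s) (z of ring in the frame of hook_mouth between -0.075 and -0.035 m and x of ring in the frame of hook_mouth between -0.03 and 0.025 m and y of ring in the frame of hook_mouth between -0.02 and 0.02 m and value of joint gate below 0.1 rad and angle between ring's own x axis and vertical below 0.3 rad and linear speed of brush below 0.06 m/s and angular speed of brush below 0.6 rad/s); the robot touches nothing.
It fails at once if the brush, held in the fingers, is forced against the hook with more than 10 N (contact force between the fingers and brush above 1 N and contact force between brush and hook above 10 N).
It fails at once if the brush, still held, goes on pressing on the hook with more than 4 N after the gate has shut behind the ring (z of ring in the frame of hook_mouth between -0.085 and -0.008 m and x of ring in the frame of hook_mouth between -0.045 and 0.025 m and y of ring in the frame of hook_mouth between -0.02 and 0.02 m and contact force between the fingers and brush above 1 N and value of joint gate below 0.1 rad and contact force between brush and hook above 4 N).
It fails at once if the robot itself pushes on the hook or its gate with more than 5 N (contact force between any of the arm, the fingers and hook above 5 N).
It fails at once if another thing on the counter is moved by more than 20 mm (distance of any of jar, perfume_round, perfume_square, tumbler, soap_dish, lotion from where it was at the start of the episode above 0.02 m).
It also fails if it takes over 70 s, if anything falls off the work surface, if the arm or the gripper's body presses on something with over 40 N, if the wrist force passes 120 N, or if a joint passes its speed limit or range.

## Working session

There is one attempt and no reset: what is moved stays moved. The work goes in short steps, each a Python script; the robot and the scene stay as the last script left them, time stands still between calls to the robot, and variables do not carry over. Pictures are saved under pics/ and viewed, at most 10 in all, crops included, and the job is handed in when it is done.

```bash
mkdir -p pics; ls; cat > h.py <<'E'
import numpy as np, cv2
from cell import manip
from scipy.spatial.transform import Rotation as R
def snap(name, fn):
    o=manip.observe(); c=manip.read_camera(name)
    T=c["extrinsics"] if "extrinsics" in c else None
    if T is None:
        W=np.eye(4); W[:3,:3]=R.from_quat(o["tool_rot"]).as_matrix(); W[:3,3]=o["tcp_pos"]; T=W@np.array(c["mount"])
    np.savez(fn+".npz",T=T,k=[c["fx"],c["fy"],c["cx"],c["cy"]],img=c["color"])
    for k in c:
        if k not in("color","fx","fy","cx","cy","extrinsics","mount"): print(k,c[k])
    cv2.imwrite(fn+".png",c["color"][:,:,::-1]); return c
def ray(fn,u,v):
    d=np.load(fn+".npz"); fx,fy,cx,cy=d["k"]; T=d["T"]
    r=T[:3,:3]@np.array([(u-cx)/fx,-(v-cy)/fy,-1]); return T[:3,3],r/np.linalg.norm(r)
def onz(fn,u,v,z):
    p,r=ray(fn,u,v); return p+r*(z-p[2])/r[2]
def tri(obs):
    A=0;b=0;rs=[ray(*o) for o in obs]
    for p,r in rs:
        M=np.eye(3)-np.outer(r,r);A=A+M;b=b+M@p
    x=np.linalg.solve(A,b)
    return x,[float(np.linalg.norm((np.eye(3)-np.outer(r,r))@(x-p))) for p,r in rs]
def proj(fn,P):
    d=np.load(fn+".npz"); fx,fy,cx,cy=d["k"]; T=d["T"]
    q=T[:3,:3].T@(np.array(P)-T[:3,3]); return [cx+fx*q[0]/-q[2],cy+fy*-q[1]/-q[2]]
def crop(fn,u0,v0,w,h,s,out):
    im=cv2.imread(fn+".png")[v0:v0+h,u0:u0+w]; cv2.imwrite(out+".png",cv2.resize(im,None,fx=s,fy=s,interpolation=cv2.INTER_CUBIC))
E
python3 - <<'E'
from h import *
a=snap("scene","pics/s0");b=snap("top","pics/t0")
for c in(a,b): print(c["fx"],c["cx"],c["cy"],np.round(c["extrinsics"],3))
print(manip.pinch_z,manip.observe())
E
```

```text
pics
460.3393857296635 318.39012457088097 204.87792336915425 [[ 0.134 -0.81   0.57   1.298]
 [ 0.991  0.101 -0.089 -0.072]
 [ 0.015  0.577  0.817  1.245]
 [ 0.     0.     0.     1.   ]]
410.986700285447 324.2329950666043 195.6936342689496 [[ 0.004  0.971 -0.238  0.227]
 [-1.     0.005  0.003  0.062]
 [ 0.004  0.238  0.971  1.529]
 [ 0.     0.     0.     1.   ]]
0.0188 {'time_s': 0.1, 'qpos': array([-1.36360040e+00,  4.91496570e-01,  1.55939572e+00,  2.02897277e-05,
        1.09171251e+00, -1.05570340e-01]), 'qd': array([ 0.00139254, -0.00291059, -0.00324597, -0.00165614, -0.00018309,
        0.00089516]), 'joint_torque': array([ 2.79774787e-03, -6.13622904e+01, -2.58605307e+01,  6.94000209e-02,
        4.69980575e-02, -6.46603053e-05]), 'tcp_pos': array([ 0.19230559, -0.5944468 ,  0.21411939]), 'tool_rot': array([ 9.87797660e-01,  1.55741859e-01, -1.67152700e-05, -5.05878877e-04]), 'ft_force': array([-0.13565533,  1.15943443,  0.44678351]), 'ft_torque': array([ 0.05476167,  0.00213537, -0.01789119]), 'grasp_force': 0.0, 'grip_width': 0.09498274408775646}
```

View pics/s0.png

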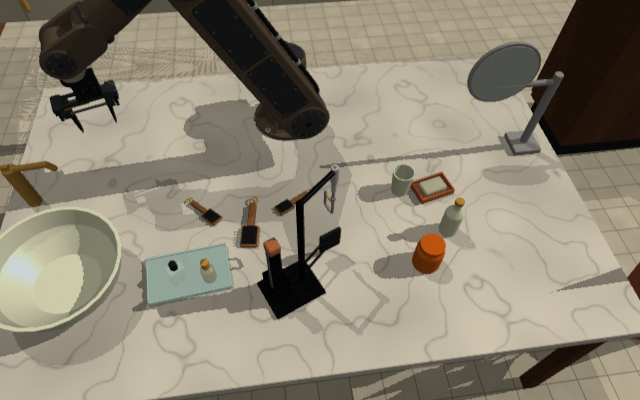

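View pics/t0.png

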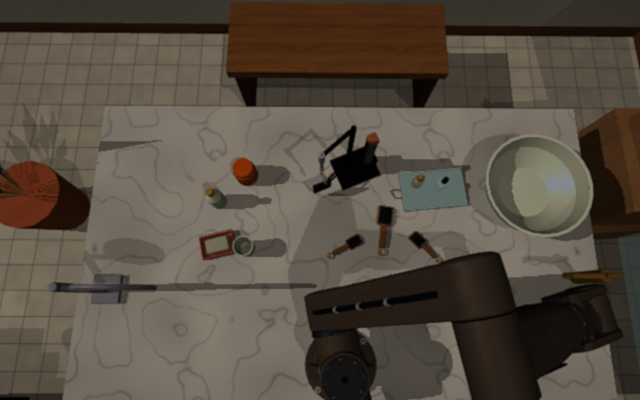

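The scene view shows three brushes, at about (203,210), (250,222) and (290,202). In the top view they are at (424,247), (385,228) and (348,245). The hook is at about (330,190) in scene and (322,165) in top. I'll enlarge both views to measure them.

```bash
python3 - <<'E'
from h import *
crop("pics/s0",175,155,180,100,4.4,"pics/c1")
crop("pics/t0",300,120,150,150,4,"pics/c2")
E
```

```text
(no output)
```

View pics/c1.png

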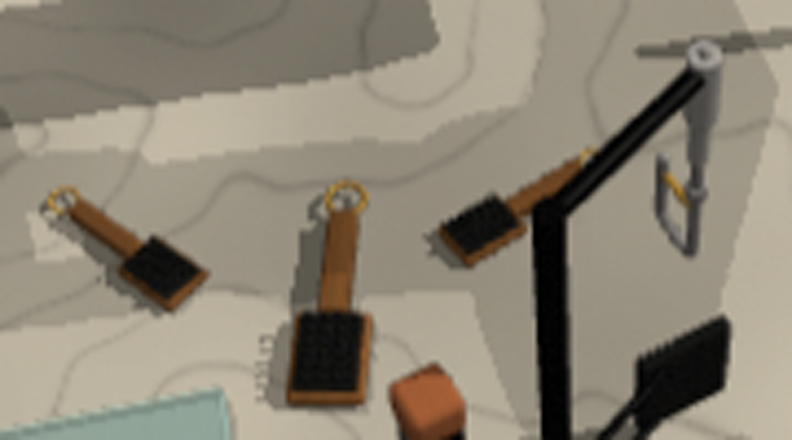

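View pics/c2.png

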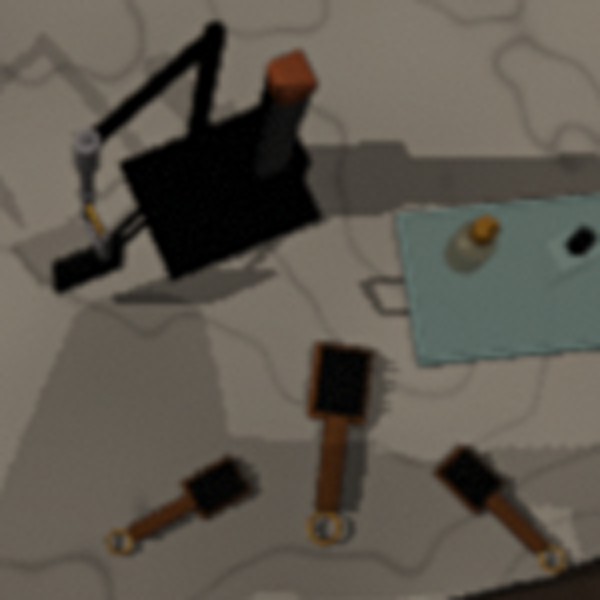

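```bash
python3 - <<'E'
from h import *
s=lambda x,y:("pics/s0",175+x/4.4,155+y/4.4)
t=lambda x,y:("pics/t0",300+x/4,120+y/4)
def show(n,a,b):print(n,np.round(tri([a,b])[0],4),np.round(tri([a,b])[1],4))
show("midring",s(347,199),t(329,528)); 
show("lring",s(63,199),t(551,558)); show("rring",s(590,157),t(122,541))
show("midhead end top",s(328,403),t(343,346)); show("l head",s(190,292),t(455,462) )
show("tubetop",s(704,55),t(86,143))
show("gate?",s(676,188),t(95,219))
show("straightener",s(428,385),t(291,75))
for n,r,h in(("L",(551,558),(450,460)),("M",(329,528),(343,346)),("R",(122,541),(240,475))):
    a=onz(*t(*r),.011);b=onz(*t(*h),.02);print(n,a,b,np.linalg.norm(a-b))
for x,y in((120,165),(175,280),(320,215),(265,100)):print("base",onz(*t(x,y),.01))
print("tcp proj",proj("pics/t0",manip.observe()["tcp_pos"]))
E
```

```text
midring [ 0.3879 -0.1521  0.0081] [0.0058 0.0058]
lring [ 0.3611 -0.3595  0.0064] [0.0021 0.0021]
rring [0.3746 0.0362 0.0119] [0.0032 0.0032]
midhead end top [ 0.5604 -0.1731  0.0034] [0.0038 0.0038]
l head [ 0.4508 -0.272  -0.0009] [0.0069 0.0069]
tubetop [0.6176 0.0689 0.4164] [0.0023 0.0023]
gate? [0.6026 0.0613 0.2775] [0.0016 0.0016]
straightener [ 0.7227 -0.0952  0.2841] [0.0027 0.0027]
L [ 0.36065391 -0.36032419  0.011     ] [ 0.4492797  -0.26990187  0.02      ] 0.126931975988528
M [ 0.38708049 -0.15747408  0.011     ] [ 0.55656474 -0.17433227  0.02      ] 0.17055823058457795
R [0.37427768 0.03302066 0.011     ] [ 0.43440363 -0.07552503  0.02      ] 0.12441179721204934
base [0.73750369 0.03520079 0.01      ]
base [ 0.62238023 -0.01742572  0.01      ]
base [ 0.68792214 -0.15775632  0.01      ]
base [ 0.80539677 -0.10704654  0.01      ]
tcp proj [np.float64(534.6757802806391), np.float64(309.0012636645247)]
```

The middle brush fits: its ring-to-head-end length is about 171–175 mm, and the description gives 68+107 = 175 mm. The two outer ones measure about 127 mm, so they're too small. I'll survey IK and take a close look at the brush and then the hook with the wrist camera.

```bash
cat >> h.py <<'E'
def Q(yaw,pitch=0,s=1):
    "tool orientation for brush heading yaw, brush pitched up by pitch; s=+-1 grasp sense"
    bx=np.array([np.cos(yaw)*np.cos(pitch),np.sin(yaw)*np.cos(pitch),np.sin(pitch)])
    tz=np.array([np.cos(yaw)*np.sin(pitch),np.sin(yaw)*np.sin(pitch),-np.cos(pitch)])
    x=s*bx; return R.from_matrix(np.column_stack([x,np.cross(tz,x),tz])).as_quat()
E
python3 - <<'E'
from h import *
c=manip.read_camera("wrist"); print(np.round(c["mount"],3),c["fx"])
for s in(1,-1):
    print(s,"pick",np.round(manip.inverse_kinematics([.43,-.16,.0],Q(np.radians(174),0,s)) if manip.inverse_kinematics([.43,-.16,.0],Q(np.radians(174),0,s)) is not None else [0],2))
    for p in(0,30,50,70,85):
        a=np.radians(25);g=np.array([.585,.05,.30 if p==0 else .235])-.045*np.array([np.cos(a)*np.cos(np.radians(p)),np.sin(a)*np.cos(np.radians(p)),np.sin(np.radians(p))])
        q=manip.inverse_kinematics(g,Q(a,np.radians(p),s)); print(s,p,None if q is None else np.round(q,2))
# look at the brush
manip.move_ptp([.45,-.16,.26],Q(np.radians(174),0,1) if manip.inverse_kinematics([.45,-.16,.26],Q(np.radians(174),0,1)) is not None else Q(np.radians(174),0,-1))
snap("wrist","pics/w1"); print(manip.observe()["time_s"],manip.observe()["qpos"])
E
```

```text
[[-0.001  0.954  0.299  0.085]
 [ 1.     0.001  0.001  0.001]
 [ 0.001  0.299 -0.954 -0.171]
 [ 0.     0.     0.     1.   ]] 295.2046021672914
1 pick [-0.5   0.63  2.14 -0.    0.37 -1.97]
1 0 [-0.06  0.3   1.64 -0.    1.21  1.07]
1 30 [-0.21  0.27  2.07  0.71  0.48  0.34]
1 50 [-0.31  0.34  2.27  1.86  0.57 -0.87]
1 70 [-0.38  0.55  2.41  2.26  1.1  -1.42]
1 85 [-0.39  0.76  2.44  2.32  1.53 -1.62]
-1 pick [-0.5   0.63  2.14 -0.    0.37  1.18]
-1 0 [-0.06  0.3   1.64 -0.    1.21 -2.07]
-1 30 None
-1 50 [-0.31  0.34  2.27  1.86  0.57  2.27]
-1 70 [-0.38  0.55  2.41  2.26  1.1   1.72]
-1 85 [-0.39  0.76  2.44  2.32  1.53  1.52]
2.0417 [-4.81089642e-01  2.30634112e-01  1.84410264e+00 -1.19847428e-04
  1.06696438e+00 -1.94547751e+00]
```

View pics/w1.png

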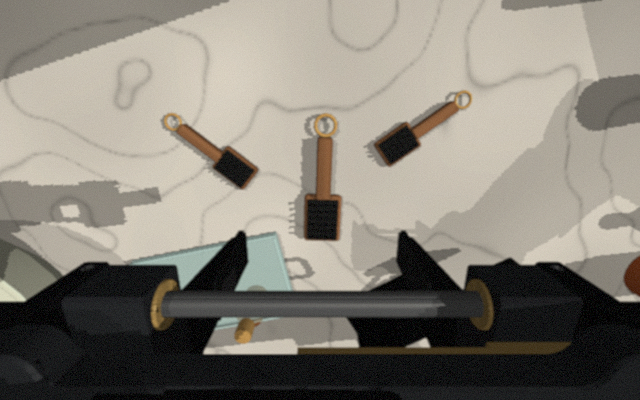

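The wrist view shows the target ring at about (325,125), its handle running from (325,138) to (323,195), and the head end at (322,240). The small brushes are at left (172,122) and right (462,99). Next I triangulate against the other views and look at the hook.

```bash
python3 - <<'E'
from h import *
s=lambda x,y:("pics/s0",175+x/4.4,155+y/4.4)
t=lambda x,y:("pics/t0",300+x/4,120+y/4)
for n,o in(("ring wt",[("pics/w1",325,125),t(329,528)]),("ring ws",[("pics/w1",325,125),s(347,199)]),("all",[("pics/w1",325,125),s(347,199),t(329,528)])): x,e=tri(o);print(n,np.round(x,4),np.round(e,4))
a=onz("pics/w1",325,125,.011);b=onz("pics/w1",323,195,.022);c=onz("pics/w1",324.5,145,.022);print(a,b,c,"yaw",np.degrees(np.arctan2(*(c-b)[1::-1])),np.degrees(np.arctan2(*(a-b)[1::-1])))
yaw=np.radians(25)
manip.move_ptp([.50,.015,.36],Q(yaw,0,1))
snap("wrist","pics/w2");snap("scene","pics/s2");snap("top","pics/t2"); print(manip.observe()["time_s"])
a=cv2.imread("pics/w2.png");cv2.imwrite("pics/w2.png",a)
E
```

```text
ring wt [ 0.3856 -0.1515  0.0474] [0.0024 0.0024]
ring ws [ 0.3899 -0.1484  0.009 ] [0.0022 0.0022]
all [ 0.3889 -0.1514  0.0095] [0.0015 0.0053 0.0064]
[ 0.38994505 -0.1505306   0.011     ] [ 0.48662201 -0.16363892  0.022     ] [ 0.4157396  -0.15403308  0.022     ] yaw 172.28241128691266 172.27842154877493
4.7083
```

View pics/w2.png

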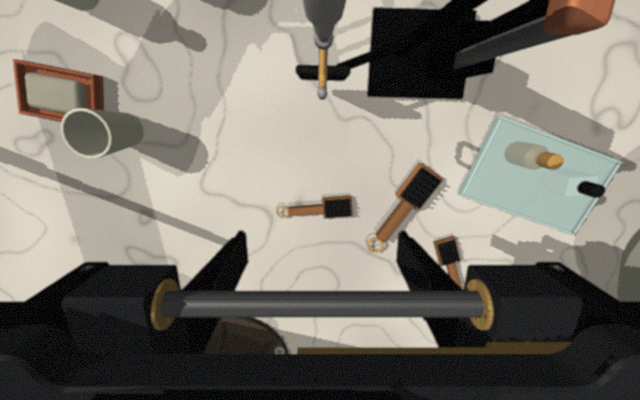

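The wrist view shows the hook from above: nose tip at about (321,94), gate running up to its hinge at about (322,46), and backrest centre at (323,72). The gate is vertical in the image, so the hook's yaw is about 25°. I'll take a second, lower view for its height.

```bash
python3 - <<'E'
from h import *
manip.line_to([.45,-.07,.33],rotation=Q(np.radians(25),0,1),vel=.25)
snap("wrist","pics/w3"); print(manip.observe()["time_s"])
s=lambda x,y:("pics/s0",175+x/4.4,155+y/4.4)
x,e=tri([("pics/w2",321,94),s(661,157)]);print("nose",x,e,"pred w3",proj("pics/w3",x))
n=onz("pics/w2",321,94,.285);h=onz("pics/w2",322.5,47,.27);print(n,h,np.degrees(np.arctan2(*(h-n)[1::-1])))
u,v=map(int,proj("pics/w3",x));print(u,v)
A=cv2.imread("pics/w2.png")[20:120,270:370];B=cv2.imread("pics/w3.png")[max(0,v-60):max(0,v-60)+100,u-50:u+50];print(max(0,v-60),u-50)
C=cv2.imread("pics/s0.png")[180:220,315:345]
z=lambda i,w,hh:cv2.resize(i,(w,hh),interpolation=cv2.INTER_CUBIC)
cv2.imwrite("pics/c3.png",np.hstack([z(A,300,400)*0+0 if 0 else z(A,400,400),z(B,400,400)]))
E
```

```text
5.3167
nose [0.5860219 0.0552096 0.2871091] [0.0009378924419250169, 0.000937892441925034] pred w3 [np.float64(225.29240995832555), np.float64(-52.48164132556397)]
[0.58595684 0.05432285 0.285     ] [0.61896502 0.06839305 0.27      ] 23.086817803777375
225 -52
0 175
```

View pics/c3.png

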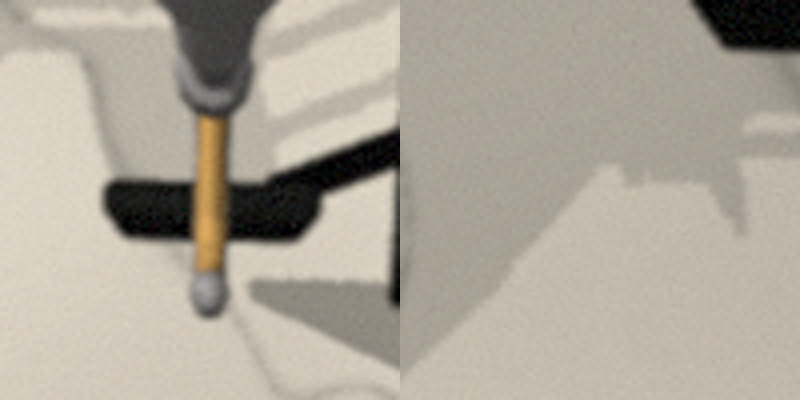

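```bash
python3 - <<'E'
from h import *
s=lambda x,y:("pics/s0",175+x/4.4,155+y/4.4)
x,e=tri([("pics/w2",321.75,92.5),s(661,157)]);print("nose",x,e)
for z in(.265,.275):
    a=onz("pics/w2",323,49,z);b=onz("pics/w2",322,87,z);print("yaw",np.degrees(np.arctan2(*(a-b)[1::-1])),np.linalg.norm(a-b))
y=np.radians(172.3);bx=np.array([np.cos(y),np.sin(y),0]);ring=np.array([.390,-.1507,0]);g=ring-.046*bx
q=Q(y,0,1)
manip.move_ptp(g+[0,0,.12],q)
print(manip.line_to(g+[0,0,.003],vel=.08,contact_N=6),manip.observe()["tcp_pos"])
manip.gripper_to(.0);o=manip.observe();print(o["grip_width"],o["grasp_force"],o["time_s"])
manip.line_to(g+[0,0,.20],vel=.15);manip.pause(.3);o=manip.observe();print(o["grip_width"],o["grasp_force"],o["ft_force"],o["time_s"])
snap("wrist","pics/w4")
E
```

```text
nose [0.58719253 0.05505698 0.28867355] [0.0008803726453971445, 0.0008803726453971733]
yaw 23.362281592958375 0.02893688761251992
yaw 23.36228159295842 0.0278474492681883
False [ 0.43576242 -0.15694249  0.00335465]
0.021916392390397048 29.99379336833954 10.425
0.021915077238159837 29.993529617786407 [ 0.13086466  0.429928   -1.3068504 ] 12.1917
```

View pics/w4.png

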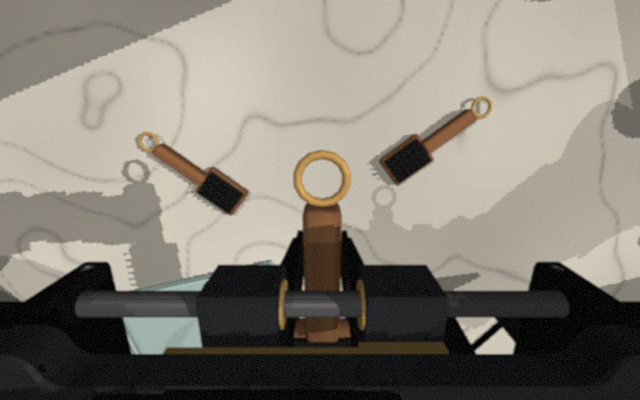

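The grasp is good: width 21.9 mm and the ring centred at (322.5,179), straight ahead of the fingers. Next I carry the brush to a pose above the nose.

```bash
python3 - <<'E'
from h import *
q=manip.observe(); 
p,r=ray("pics/w4",322.5,179); W=R.from_quat(q["tool_rot"]).as_matrix(); tp=q["tcp_pos"]
P=p+r*((tp[2]+.0078)-p[2])/r[2]; rt=W.T@(P-tp); print("ring in tool",rt)
np.save("rt.npy",rt)
y=np.radians(23.4);hx=np.array([np.cos(y),np.sin(y),0]);nose=np.array([.587,.055,.288])
Wn=R.from_quat(Q(y)).as_matrix()
ring=nose-.0035*hx+[0,0,.030]
tcp=ring-Wn@rt
manip.line_to(tp+[0,0,.17],vel=.25)
manip.move_ptp(tcp-.05*hx+[0,0,.07],Q(y))
manip.line_to(tcp+[0,0,.04],vel=.15)
manip.line_to(tcp,vel=.08);manip.pause(.3)
snap("wrist","pics/w5");snap("scene","pics/s5");o=manip.observe();print(o["time_s"],o["tcp_pos"]-tcp,o["ft_force"])
print("pred nose",proj("pics/w5",nose),"ring",proj("pics/w5",ring))
A=cv2.imread("pics/w5.png")[80:240,240:400];B=cv2.imread("pics/s5.png")[155:235,285:365]
z=lambda i:cv2.resize(i,(400,400),interpolation=cv2.INTER_CUBIC)
cv2.imwrite("pics/c5.png",np.hstack([z(A),z(B)]))
E
```

```text
ring in tool [ 0.04544329 -0.00071876 -0.00778282]
17.1833 [2.22316282e-05 1.93984182e-05 1.51351853e-04] [ 0.98437846 -0.70010972 -1.47166467]
pred nose [np.float64(318.8636423334542), np.float64(164.10269456370833)] ring [np.float64(318.3624463632266), np.float64(179.94056039028263)]
```

View pics/c5.png

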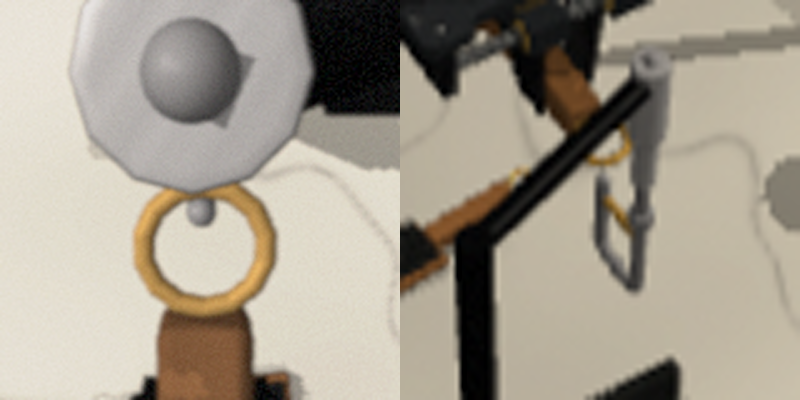

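The nose (wrist px 320,164) sits inside the ring's opening (321.6,180), just short of its far side, as planned. The wrist camera would come down over the guide tube, though. I'll pitch the brush up about 22° around the ring so the gripper leans away, after checking IK along the path.

```bash
cat >> h.py <<'E'
y=np.radians(23.4);hx=np.array([np.cos(y),np.sin(y),0]);nose=np.array([.587,.055,.288])
rt=np.array([.0455,0,-.0078])
def tcp_for(ring,pitch): return ring-R.from_quat(Q(y,pitch)).as_matrix()@rt
E
python3 - <<'E'
from h import *
P=np.radians(22)
r0=nose-.0035*hx
for dz in(.06,.03,0,-.03,-.06,-.09,-.13): 
    q=manip.inverse_kinematics(tcp_for(r0+[0,0,dz],P),Q(y,P)); print(dz,None if q is None else np.round(q,2))
t=manip.observe()["tcp_pos"]
manip.line_to(t+[0,0,.03],vel=.15)
manip.line_to(tcp_for(r0+[0,0,.06],P),rotation=Q(y,P),vel=.04)
manip.line_to(tcp_for(r0+[0,0,.03],P),vel=.06);manip.pause(.4)
o=manip.observe();print(o["time_s"],o["tcp_pos"]-tcp_for(r0+[0,0,.03],P),o["ft_force"],o["grip_width"])
f=[]
for i in range(10): manip.pause(.03); f.append(manip.observe()["ft_force"])
print(np.mean(f,0),np.std(f,0))
snap("wrist","pics/w6");snap("scene","pics/s6")
print("pred nose",proj("pics/w6",nose),"ring",proj("pics/w6",r0+[0,0,.03]))
A=cv2.imread("pics/w6.png")[60:260,220:420];B=cv2.imread("pics/s6.png")[155:235,285:365]
z=lambda i:cv2.resize(i,(400,400),interpolation=cv2.INTER_CUBIC)
cv2.imwrite("pics/c6.png",np.hstack([z(A),z(B)]))
E
```

```text
0.06 [-0.15  0.15  1.82  0.27  0.86  0.87]
0.03 [-0.15  0.18  1.87  0.29  0.78  0.84]
0 [-0.15  0.21  1.92  0.31  0.71  0.8 ]
-0.03 [-0.15  0.25  1.96  0.34  0.63  0.76]
-0.06 [-0.15  0.29  2.    0.39  0.56  0.71]
-0.09 [-0.15  0.34  2.03  0.44  0.48  0.65]
-0.13 [-0.15  0.4   2.08  0.56  0.39  0.52]
19.175 [9.93246435e-06 1.92776232e-06 1.68152774e-04] [-0.75867599 -0.54973498 -0.8307809 ] 0.02176081865909806
[ 0.03760031  0.00583191 -1.29474503] [0.31364549 0.3968831  0.70385822]
pred nose [np.float64(319.8789811213034), np.float64(181.6588244021022)] ring [np.float64(319.50409562973346), np.float64(180.35651886409613)]
```

View pics/c6.png

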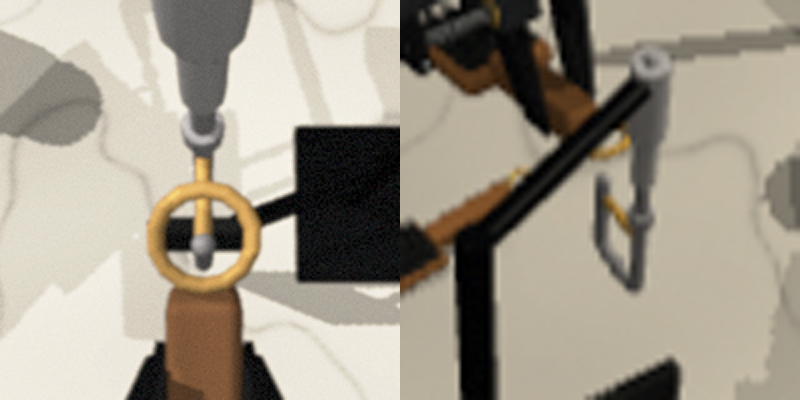

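Nose at (321.5,181.5) against a predicted (320,182), inside the ring at (321.5,178); the sideways alignment is good. Now I press in small steps and watch the averaged force.

```bash
cat >> h.py <<'E'
def fz(n=6,dt=.008):
    f=[]
    for i in range(n): manip.pause(dt); f.append(manip.observe()["ft_force"])
    return np.median(f,0)*.5+np.mean(f,0)*.5
E
python3 - <<'E'
from h import *
P=np.radians(22);r0=nose-.0035*hx
b=fz(25);print("base",b)
z=.03; log=[]
while z>-.004:
    z-=.004; manip.line_to(tcp_for(r0+[0,0,z],P),vel=.06)
peak=0;hit=False
while z>-.135:
    z-=.002; manip.line_to(tcp_for(r0+[0,0,z],P),vel=.03)
    f=(fz()-b); log.append((round(z*1000),*np.round(f,1))); F=f[2]
    if F>7.2: print("high");break
    if peak>3 and F<.55*peak: hit=True;break
    peak=max(peak,F)
print("hit",hit,"peak",peak,"z",z)
if hit or peak>7:
    for i in range(25):
        z+=.004; manip.line_to(tcp_for(r0+[0,0,z],P),vel=.08); f=fz(4)-b; log.append((round(z*1000),*np.round(f,1)))
        if f[2]<.6 and i>=int(peak*2.5)-2: break
for l in log: print(*l)
o=manip.observe();print(o["time_s"],o["grip_width"])
snap("wrist","pics/w7");snap("scene","pics/s7")
E
```

```text
base [-0.04175046  0.12639005 -0.71828591]
hit True peak 3.603413878625593 z -0.09000000000000007
-8 -0.2 -0.2 0.1
-10 0.1 0.3 -0.5
-12 -0.2 -0.5 -0.3
-14 0.5 -0.5 0.3
-16 0.5 -0.5 0.2
-18 0.4 -0.1 0.3
-20 0.3 0.2 0.6
-22 0.4 -0.0 0.4
-24 0.6 -0.2 1.2
-26 0.6 -0.1 1.1
-28 0.4 -0.2 1.0
-30 0.4 -0.7 1.3
-32 0.5 -0.0 1.1
-34 0.2 -0.3 1.6
-36 0.2 -0.2 1.3
-38 0.5 -0.1 1.9
-40 0.4 0.4 1.1
-42 0.0 -0.3 1.8
-44 -0.1 -0.2 1.6
-46 0.2 -0.0 1.7
-48 -0.0 -0.2 2.0
-50 0.1 -0.1 2.0
-52 0.5 -0.2 2.2
-54 0.6 -0.3 2.2
-56 0.0 -0.4 2.2
-58 0.3 -0.5 2.3
-60 0.2 -0.7 2.9
-62 -0.3 -0.6 2.6
-64 -0.5 -0.4 2.9
-66 -0.3 -1.0 3.2
-68 -0.7 -0.9 3.0
-70 -0.4 -1.3 2.6
-72 -0.9 -1.3 3.2
-74 -0.5 -1.1 3.5
-76 -0.7 -1.1 2.8
-78 -0.8 -1.7 3.4
-80 -0.8 -1.6 3.3
-82 -1.0 -2.1 3.6
-84 -1.3 -2.0 3.2
-86 -1.1 -1.5 3.1
-88 -1.4 -1.6 3.1
-90 0.2 -0.2 0.1
-86 -0.0 -0.1 -0.1
-82 0.3 -0.0 -0.2
-78 0.3 0.2 0.3
-74 0.1 -0.4 -0.3
-70 0.3 0.1 -0.0
-66 -0.4 -0.1 -0.1
-62 0.1 0.1 0.0
-58 -0.3 -0.4 -0.2
36.9333 0.02162682824436737
```

The gate force built up to about 3.5 N and then dropped cleanly to zero at the snap. The load is off and the force is about 0 N. Now I find the hook's floor by light touch and cross-check it with a template match of the hook in the scene view.

```bash
python3 - <<'E'
from h import *
P=np.radians(22);r0=nose-.0035*hx
a=cv2.imread("pics/s6.png");c=cv2.imread("pics/s7.png")
T=a[203:216,324:338]
m=cv2.matchTemplate(c[195:245,310:352],T,cv2.TM_CCOEFF_NORMED);_,v,_,l=cv2.minMaxLoc(m);print("match",v,"shift",l[0]+310-324,l[1]+195-203)
u0,v0=331.4,212.6; h0=np.array([.6035,.062,.225]); p0=proj("pics/s6",h0)
for d in(.01,.02,.03,.04):print(d,np.subtract(proj("pics/s6",h0-[0,0,d]),p0))
b=fz(25);print("base",b)
z=-.058;log=[];n=0
while z>-.095:
    z-=.002;manip.line_to(tcp_for(r0+[0,0,z],P),vel=.04);F=(fz(5)-b)[2];log.append((round(z*1000),round(F,2)))
    n=n+1 if F>.55 else 0
    if n==2 or F>1.2: break
print(log);o=manip.observe();print(o["time_s"],o["tcp_pos"])
E
```

```text
match 0.9525058269500732 shift 0 4
0.01 [-0.11568121  2.0975295 ]
0.02 [-0.22985931  4.16780449]
0.03 [-0.34256339  6.21135275]
0.04 [-0.45382182  8.2286885 ]
base [ 0.03075885  0.1576167  -0.8127775 ]
[(-60, np.float64(0.25)), (-62, np.float64(-0.15)), (-64, np.float64(0.05)), (-66, np.float64(0.11)), (-68, np.float64(-0.01)), (-70, np.float64(0.18)), (-72, np.float64(0.2)), (-74, np.float64(0.43)), (-76, np.float64(-0.14)), (-78, np.float64(0.11)), (-80, np.float64(0.16)), (-82, np.float64(0.9)), (-84, np.float64(0.47)), (-86, np.float64(0.81)), (-88, np.float64(1.53))]
41.6167 [0.54773501 0.03803732 0.17564946]
```

The touch puts the floor at about z 0.210 and the template match says the hook is 19 mm lower than before, so the two agree. Now I rotate the brush down about the wire resting near the floor, in small steps.

```bash
python3 - <<'E'
from h import *
def tcpW(W,P):
    bx=np.cos(P)*hx+[0,0,np.sin(P)]; return tcp_for(W-.014*bx,P)
W=nose+10*hx*.001; W[2]=.2155
for p in(22,30,40,50,60,72): 
    q=manip.inverse_kinematics(tcpW(W,np.radians(p)),Q(y,np.radians(p)));print(p,None if q is None else np.round(q,2))
manip.line_to(tcpW(W,np.radians(22)),vel=.05)
b=fz(12);print(b)
for p in np.arange(28,73,5.5):
    P=np.radians(p)
    manip.line_to(tcpW(W,P),rotation=Q(y,P),vel=.012)
    o=manip.observe();f=fz(4)-b;print(round(p,1),np.round(f,1),round(o["time_s"],1),np.round(o["qpos"][3:],2))
    if np.abs(f).max()>3.0: print("stop");break
E
```

```text
22 [-0.15  0.32  2.02  0.42  0.51  0.68]
30 [-0.19  0.32  2.1   0.83  0.39  0.25]
40 [-0.23  0.36  2.2   1.6   0.39 -0.55]
50 [-0.27  0.42  2.29  2.09  0.59 -1.08]
60 [-0.3   0.52  2.36  2.3   0.86 -1.35]
72 [-0.33  0.68  2.41  2.4   1.22 -1.54]
[ 0.06156989 -0.17031401 -0.83867025]
28.0 [ 0.6  0.2 -0. ] 42.8 [0.7  0.41 0.38]
33.5 [-0.2  0.1 -0.1] 43.4 [ 1.09  0.37 -0.02]
39.0 [-0.5  0.4 -0.3] 44.1 [ 1.52  0.38 -0.47]
44.5 [ 0.1  0.2 -0.2] 44.8 [ 1.87  0.47 -0.83]
50.0 [ 0.1 -0.  -0.2] 45.4 [ 2.09  0.59 -1.08]
55.5 [0.2 0.3 0.2] 46.1 [ 2.23  0.73 -1.25]
61.0 [-0.3 -0.4 -0.2] 46.8 [ 2.31  0.89 -1.37]
66.5 [-0.9 -0.1  0.5] 47.4 [ 2.37  1.06 -1.46]
72.0 [-0.1  0.2 -0.2] 48.1 [ 2.4   1.22 -1.54]
```

```bash
python3 - <<'E'
from h import *
def tcpW(W,P):
    bx=np.cos(P)*hx+[0,0,np.sin(P)]; return tcp_for(W-.014*bx,P)
W=nose+10*hx*.001; W[2]=.2125
b=fz(8)
P=np.radians(80);manip.line_to(tcpW(W,P),rotation=Q(y,P),vel=.015);print(fz(5)-b)
manip.gripper_to(.06);o=manip.observe();print(o["time_s"],o["grip_width"])
tz=R.from_quat(o["tool_rot"]).as_matrix()[:,2]
manip.line_to(o["tcp_pos"]-.09*tz,vel=.08)
print(manip.observe()["time_s"])
snap("scene","pics/s8");snap("wrist","pics/w8")
manip.pause(3)
snap("scene","pics/s9");snap("wrist","pics/w9")
manip.pause(1);snap("scene","pics/s10");snap("wrist","pics/w10")
for i in("s","w"):
    A=[cv2.GaussianBlur(cv2.imread(f"pics/{i}{k}.png"),(3,3),0).astype(int) for k in(8,9,10)]
    for j,k in((0,1),(1,2)):
        d=np.abs(A[j]-A[k]).max(2);ys,xs=np.where(d>35);print(i,j,k,len(xs),d.max(),(xs.min(),xs.max(),ys.min(),ys.max()) if len(xs) else "")
a=cv2.imread("pics/s6.png");c=cv2.imread("pics/s10.png")
m=cv2.matchTemplate(c[190:245,310:352],a[203:216,324:338],cv2.TM_CCOEFF_NORMED);_,v,_,l=cv2.minMaxLoc(m);print("hook shift",v,l[0]+310-324,l[1]+190-203)
# brown wood pixels of the brush in scene & wrist
for i in("s10","w10"):
    im=cv2.imread(f"pics/{i}.png");h=cv2.cvtColor(im,cv2.COLOR_BGR2HSV)
    mk=cv2.inRange(h,(5,90,40),(18,255,190));n,L,S,C=cv2.connectedComponentsWithStats(mk)
    for k in range(1,n):
        if S[k,4]>60: print(i,S[k],np.round(C[k]))
ring=nose+18*.001*hx-.008*hx;ring[2]=.197
print("expected ring scene/wrist",proj("pics/s10",ring),proj("pics/w10",ring),"head",proj("pics/s10",ring-[0,0,.14]),proj("pics/w10",ring-[0,0,.14]))
o=manip.observe();print(o["time_s"],o["ft_force"])
E
```

```text
[-0.26159481  0.31626501  0.38351127]
49.8167 0.059857037971150794
51.0917
s 0 1 0 28 
s 1 2 0 3 
w 0 1 108 78 (np.int64(244), np.int64(524), np.int64(201), np.int64(352))
w 1 2 0 12 
hook shift 0.5690827369689941 1 -4
s10 [177  18  69  51 990] [208.  45.]
s10 [246  33  76  30 418] [279.  45.]
s10 [238  50  51  37 524] [262.  69.]
s10 [592 118  18  24  90] [601. 131.]
s10 [410 172  45  32 526] [431. 189.]
s10 [275 197  22  19 102] [287. 206.]
s10 [186 200  36  26 164] [203. 211.]
s10 [322 214  10  21 149] [326. 224.]
s10 [412 233  33  41 655] [426. 259.]
s10 [264 238  17  20 235] [272. 247.]
s10 [627 263  13  36 240] [635. 279.]
w10 [ 503   42   61   36 1684] [533.  59.]
w10 [ 294  140  124  150 3722] [331. 214.]
w10 [ 32 146  28  17 212] [ 46. 155.]
w10 [ 148  168   62   71 3013] [180. 206.]
w10 [430 188  44  13 328] [449. 194.]
w10 [509 201  73  21 706] [544. 211.]
w10 [  0 293  19  10 145] [  8. 298.]
expected ring scene/wrist [np.float64(325.8775072368163), np.float64(213.18509986497529)] [np.float64(319.9798083665943), np.float64(157.00076773261054)] head [np.float64(324.56214747906864), np.float64(239.41689577714124)] [np.float64(320.44452819946633), np.float64(280.13546291833666)]
55.3917 [0.14912497 0.57321642 0.80110123]
```

```bash
python3 - <<'E'
from h import *
im=cv2.imread("pics/w10.png");h=cv2.cvtColor(im,cv2.COLOR_BGR2HSV)
mk=cv2.inRange(h,(5,90,40),(18,255,190));g=cv2.inRange(h,(16,110,70),(30,255,255))
for r in range(100,300,10):
    x=np.where(mk[r,280:440])[0]+280;q=np.where(g[r,280:360])[0]+280
    print(r,(x.min(),x.max(),len(x)) if len(x) else "-",(q.min(),q.max(),len(q)) if len(q) else "-")
E
```

```text
100 - -
110 - -
120 - -
130 - -
140 (np.int64(327), np.int64(327), 1) -
150 (np.int64(306), np.int64(337), 8) (np.int64(305), np.int64(337), 9)
160 (np.int64(304), np.int64(338), 7) (np.int64(304), np.int64(338), 8)
170 (np.int64(311), np.int64(332), 16) (np.int64(311), np.int64(332), 22)
180 (np.int64(310), np.int64(384), 73) -
190 (np.int64(311), np.int64(439), 54) -
200 (np.int64(311), np.int64(331), 21) -
210 (np.int64(310), np.int64(332), 23) -
220 (np.int64(309), np.int64(333), 25) -
230 (np.int64(309), np.int64(332), 24) -
240 (np.int64(309), np.int64(332), 24) -
250 (np.int64(294), np.int64(348), 55) -
260 (np.int64(295), np.int64(348), 12) -
270 (np.int64(295), np.int64(348), 12) -
280 (np.int64(298), np.int64(424), 9) -
290 (np.int64(413), np.int64(419), 4) -
```

The ring spans px 304–338 around row 157, where it was predicted. The handle is vertical at column 321, the head hangs below it, and nothing is moving.

```bash
python3 -c "
from cell import manip
print(manip.sign_off())"
```

```text
the job is handed in; nothing more can be done
None
```

The job is handed in: the brush is released and hangs still and upright by its ring in the hook, with the gripper clear. That the gate shut I judge from the force dropping cleanly at the snap, and the judge's result wasn't shown.

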